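Hold the sprung splash guard square to its rail

TASK

The sprung splash guard on the bench leans inwards and has to be held at a right angle to its rail while its hinge is tightened. Take the braced square, best by its black grip, bring it low and flat in the corner between rail and guard, and press it right home, so that one outer edge lies flush on the rail and the other pushes the guard out square. Finish still gripping the square and pressing it against both; do not let go, and leave everything else on the bench where it is.

Things in the scene. Friction and masses are not known exactly. Their poses are not given: they have to be found in the camera images.
- square_grip (a point): Centre of the square's black grip, half-way up (26 mm above the square's underside). The grip is an upright bar 16 mm thick, 70 mm long, 36 mm high, on the middle of the square's diagonal brace. Axes: the square's outer corner is at (+75, +75) mm in x, y; z up. The bar's length runs along (-1, +1), so fingers close on its 16 mm along (+1, +1), towards the outer corner.
- square_corner (a point): Outer corner of the square, at mid-thickness (4 mm above its underside); same axes as the grip.
- square: The loose braced square, a flat aluminium L of about 0.35 kg with a black grip. Origin at its underside under the centre of the grip, axes as the grip's. Legs 160 mm long outside, 30 mm wide, 8 mm thick: from the outer corner one runs along -x (outer edge facing +y), the other along -y (outer edge facing +x); a 14 mm wide brace joins them.
- rail: Fixed straight steel rail, 30 mm thick, 40 mm high, 220 mm long; its place and yaw differ each time. Origin: the inside corner at bench level, where the inner faces of rail and guard meet at the dark hinge post. The rail runs from there along -y, inner face in the plane x = 0; the inside of the corner is towards -x, -y. The square is home when its axes are parallel to these and its outer corner is at this origin.
- guard_angle (a joint): Angle (rad) of the steel splash guard: 0 = square to the rail, running along the rail's -x with its inner face in the plane y = 0; positive = leaning inwards. At rest about 0.15. Upright sprung hinge at the inside corner: about 0.18 N m (1 to 2 N at the end of the square's leg) holds it square; let go, it swings back in. It can be pushed past square, to -0.15.
- guard_end (a point): Middle of the free end of the guard on its inner face, 202 mm from the hinge and 45 mm above the bench.
- guard: The guard, a steel panel 200 mm long, 10 mm thick, 90 mm high; origin at the hinge, at the inside corner at bench level; the panel runs along its -x.
- sauce_bottle_mid (a point): white squeeze bottle, 56 mm across, 160 mm tall; point half-way up. A bystander.
- cup_mid (a point): small open steel cup, 68 mm across, 55 mm tall; point half-way up. A bystander, on the robot's side of the corner.
- pan_mid (a point): open steel pan 170 x 150 x 65 mm; point at its centre, half-way up. A bystander, outside the guard.
- shaker_mid (a point): steel shaker with dark cap, 50 mm across, 80 mm tall; point half-way up. A bystander, behind the rail.
- straightedge_mid (a point): plain straight aluminium bar 280 x 30 x 6 mm, not the square; point at its centre. A bystander.
- screwdriver_grip (a point): screwdriver lying flat; point on its handle. A bystander.
There are look-alikes about, which are no part of the job. Leave any blue look-alike of the square alone.

How it is judged:
By the outcome, as a careful person would: the job done as asked, in the order asked, and still so for the second after the job is handed in, while the arm keeps its last pose, push and grip.
It also fails if it takes over 51 s, if anything falls off the work surface, if the arm or the gripper's body presses on something with over 40 N, if the wrist force passes 120 N, or if a joint passes its speed limit or range.

ROBOT

A 6-joint arm with a two-finger parallel gripper is mounted at the origin on the work surface. World frame = base frame: x ahead of the robot, y to its left, z up, the work surface at z = 0. Lengths are in m, angles in rad, forces in N, time in s.
With the tool pointing down it reaches from about 0.2 to 0.875 m from the base axis. Payload 3.4 kg.
Tool frame: the origin (TCP) lies between the finger pads; the fingertips stand 25 mm ahead of it and the grasp point (between the pads) lies 6 mm ahead of it (r.nose_length is the z of the fingertips in the tool frame, in m); z points along the fingers, x is the direction in which the jaws open and shut, and the axes are right-handed (so a half turn about z gives the same grasp; the last joint's range is limited). The gripper opens to 94 mm and grips with 3 to 60 N. Pads are 16 mm wide; open, the fingers measure 119 mm over their backs; the gripper's body (75 mm by 177 mm) begins 78 mm behind the grasp point.
Start: joints at [1.216, 0.276, 1.505, -0, 1.361, -0.121], TCP at [0.133, 0.559, 0.201] pointing down, gripper open.
Joint ranges: [-2.89, 2.89], [-0.75, 2.08], [0.22, 2.7], [-1.18, 4.32], [0.11, 2.71], [-2.7, 2.7]. Speed limits (rad/s): [2.57, 2.57, 3.14, 3.14, 3.14, 3.14].

INTERFACE

Orientations are given as a unit quaternion [w, x, y, z].
In Python, from plant import r, gripper_to, inverse_kinematics, vision, models, telemetry gives the robot as it stands. Calls block until the motion is done:
- r.move_to(position, orientation): joint-space move of the TCP to a pose.
- r.move_l(position, rot=None, vel=0.15, guard=None): straight line of the TCP; rot=None keeps the orientation; vel is the mean speed in m/s. With guard (N) it stops when the force on the tool has changed by that much, and returns True; else False.
- r.movej(angles): joint-space move.
- gripper_to(opening, f_grip=None): finger opening in m; f_grip is the grip in N (None keeps the last); returns when the fingers have stopped.
- r.hold(seconds).
- inverse_kinematics(position, orientation): joint angles nearest the present ones, or None.
- vision.snapshot(name): name is "side" or "top" or "wrist"; returns the picture (420x560x3 uint8, red, green, blue); there is no depth.
- vision.get_calibration(name): a dict with "fx", "fy", "cx", "cy" (pixels), "position" and "orientation" of the camera in the world. Camera axes: x right, y down, z forward; pixel columns grow to the right and rows downward; lengths in m; the calibration is good to about 2 mm. A picture is of the moment at which its call begins: read the wrist's pose just before it. get_calibration takes no time and is no camera call; for the wrist camera it gives the pose at the moment of the call.
A pose or a line that the arm cannot do raises r.PlanningError and nothing moves.
- r.sign_off(): hands the job in, once; it reports no verdict.
Trained networks look in the newest picture that a camera, given by its name, has taken for a name from the list of things; names that differ only in an ending like _2 or _b are one class to them, and where a whole thing is asked for, a point or a joint stands for the part that bears it (a point fixed in the world has none). Each returns a list of dicts, best first, with "score" (0 to 1); they miss things now and then, are a little off and sometimes report something else, mostly with a low value. They report only what shows in the picture. A call takes as long as a camera call. They do not tell look-alikes from the thing itself.
- models.boxes_of(thing, camera): "at" ([x, y, z] in m, in world coordinates, good to about 4 mm: the middle of the surface that is visible of it).
- models.regions_of(thing, camera): "pixels" (420x560 bool, what is visible of it).
- models.mark_of(thing, camera): "at" ([x, y, z] in m, in world coordinates, good to about 4 mm: a listed point, or the origin of a listed thing).
Readings, each from a call of its own:
- telemetry.current_t(): time.
- telemetry.current_joints(): joint angles.
- telemetry.current_dq(): joint speeds.
- telemetry.current_joint_efforts(): joint torques, N m.
- telemetry.current_ee_pos(): TCP position.
- telemetry.current_tool_rot(): TCP orientation.
- telemetry.current_wrist_force(): force on the tool from outside, world axes, zero at the start.
- telemetry.current_torque(): the same for the moment, N m.
- telemetry.current_opening(): finger opening in m.
Only numpy, scipy, OpenCV 4.12 (cv2) and the standard library are available. Lean on these libraries where they do the work, as an engineer would, in place of code of your own. Each camera call takes 0.05 s, during which the arm holds its last target.

## Working session

There is one attempt and no reset: what is moved stays moved. The work goes in short steps, each a Python script; the robot and the scene stay as the last script left them, time stands still between calls to the robot, and variables do not carry over. Pictures are saved under pics/ and viewed, and the job is handed in when it is done.

```bash
mkdir -p pics; ls; python3 - <<'E'
from plant import r, vision, models, telemetry
import cv2
for c in ["top","side","wrist"]:
    im=vision.snapshot(c); cv2.imwrite(f"pics/{c}0.png",im[:,:,::-1])
    print(c,vision.get_calibration(c))
    for n in ["square_grip","square_corner","rail","guard_end","guard","square"]:
        try: print(n,[( [round(float(v),3) for v in d["at"]],round(d["score"],2)) for d in models.mark_of(n,c)])
        except Exception as e: print(n,e)
print(telemetry.current_t())
E
```

```text
pics
top {'fx': 484.159485827574, 'fy': 484.159485827574, 'cx': 277.22178262823155, 'cy': 205.374400798614, 'position': array([ 0.24268652, -0.08019899,  1.53998573]), 'orientation': array([-0.06080609,  0.71216004, -0.6962819 ,  0.0657435 ])}
square_grip [([0.199, -0.346, 0.024], 0.82), ([0.436, -0.31, 0.025], 0.57)]
square_corner [([0.511, -0.238, 0.006], 0.91), ([0.233, -0.445, 0.004], 0.73)]
rail [([0.634, 0.18, -0.001], 0.89)]
guard_end [([0.451, 0.1, 0.047], 0.88)]
guard [([0.632, 0.179, 0.003], 0.84)]
square [([0.196, -0.348, -0.004], 0.82), ([0.432, -0.309, -0.0], 0.59)]
side {'fx': 426.3560204723631, 'fy': 426.3560204723631, 'cx': 281.3141101794205, 'cy': 209.8657694780784, 'position': array([-0.01889188, -0.7942856 ,  0.92169052]), 'orientation': array([-0.37085712,  0.87594753, -0.2825531 ,  0.12387358])}
square_grip [([0.2, -0.355, 0.028], 0.83), ([0.435, -0.309, 0.024], 0.58)]
square_corner [([0.231, -0.447, 0.004], 0.97), ([0.513, -0.242, 0.005], 0.65), ([0.753, -0.203, 0.082], 0.53)]
rail [([0.633, 0.176, -0.0], 0.88)]
guard_end [([0.448, 0.098, 0.046], 0.58), ([0.478, 0.289, 0.033], 0.42)]
guard [([0.633, 0.181, 0.003], 0.65)]
square [([0.435, -0.309, -0.001], 0.69)]
wrist {'fx': 332.5408689684781, 'fy': 332.5408689684781, 'cx': 275.3729022259076, 'cy': 206.68448613480084, 'position': array([0.06110827, 0.57543475, 0.38379117]), 'orientation': array([0.09947471, 0.77866601, 0.614444  , 0.07901012])}
square_grip []
square_corner []
rail []
guard_end []
guard []
square []
1.05
```

View pics/top0.png

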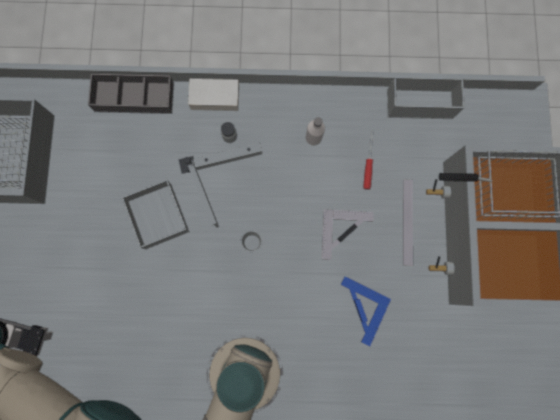

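View pics/side0.png

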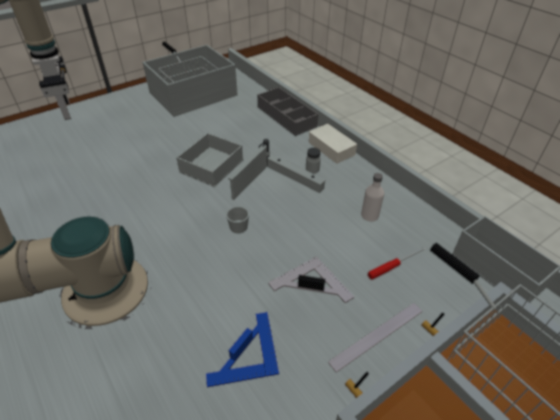

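The aluminium square with the black grip is at top pixel (345,230). The blue look-alike is at (367,310). The rail and guard corner is at (190,165), and the cup is at (251,241). Next I'll take wrist views of the corner and then the square.

```bash
cat > h.py <<'E'
from plant import r, gripper_to, inverse_kinematics, vision, models, telemetry
import numpy as np, cv2
from scipy.spatial.transform import Rotation as R
def q2R(q): return R.from_quat([q[1],q[2],q[3],q[0]])
def R2q(o):
    x,y,z,w=o.as_quat(); return [w,x,y,z]
def down(a):
    """tool pointing down, tool x at world yaw a"""
    x=np.array([np.cos(a),np.sin(a),0]); z=np.array([0,0,-1.]); y=np.cross(z,x)
    return R2q(R.from_matrix(np.array([x,y,z]).T))
def unproj(c,px,z):
    px=np.atleast_2d(px).astype(float); o=q2R(c["orientation"])
    d=o.apply(np.c_[(px[:,0]-c["cx"])/c["fx"],(px[:,1]-c["cy"])/c["fy"],np.ones(len(px))])
    p=np.array(c["position"]); return p+d*((z-p[2])/d[:,2])[:,None]
def proj(c,P):
    p=q2R(c["orientation"]).inv().apply(np.atleast_2d(P)-c["position"])
    return np.c_[p[:,0]/p[:,2]*c["fx"]+c["cx"],p[:,1]/p[:,2]*c["fy"]+c["cy"]]
def pr(l,*a): print(l,*[np.round(x,4) for x in a])
E
python3 - <<'E'
from h import *
vision.snapshot("top"); 
for n in ["cup_mid","sauce_bottle_mid","shaker_mid","pan_mid","straightedge_mid","screwdriver_grip"]:
    for d in models.mark_of(n,"top"): pr(n,d["at"],d["score"])
c=vision.get_calibration("wrist"); T=telemetry.current_ee_pos(); o=q2R(telemetry.current_tool_rot())
pr("cam in tool",o.inv().apply(c["position"]-T),(o.inv()*q2R(c["orientation"])).as_matrix())
for a in np.arange(-3,3.2,0.4):
    q=inverse_kinematics([0.50,0.09,0.33],down(a)); pr(a,[] if q is None else q)
pr("t",telemetry.current_t())
E
```

```text
cup_mid [ 0.4032 -0.0089  0.0253] 0.62
cup_mid [0.6312 0.1767 0.0017] 0.16
sauce_bottle_mid [ 0.7537 -0.2063  0.0776] 0.9
sauce_bottle_mid [0.6329 0.1783 0.0023] 0.65
shaker_mid [0.7467 0.0758 0.043 ] 0.54
pan_mid [0.4742 0.2931 0.0306] 0.58
straightedge_mid [ 0.4775 -0.5104 -0.0018] 0.73
screwdriver_grip [ 0.638  -0.3835  0.012 ] 0.7
cam in tool [-0.0011 -0.0739 -0.1826] [[ 1.000e+00 -9.000e-04  5.000e-04]
 [ 8.000e-04  9.677e-01  2.520e-01]
 [-7.000e-04 -2.520e-01  9.677e-01]]
-3.0 []
-2.6 [ 0.0411  0.1265  1.3885 -0.      1.6266  2.6411]
-2.2 [ 0.0411  0.1265  1.3885 -0.      1.6266  2.2411]
-1.8000000000000003 [ 0.0411  0.1265  1.3885 -0.      1.6266  1.8411]
-1.4000000000000004 [ 0.0411  0.1265  1.3885 -0.      1.6266  1.4411]
-1.0000000000000004 [ 0.0411  0.1265  1.3885 -0.      1.6266  1.0411]
-0.6000000000000005 [ 0.0411  0.1265  1.3885 -0.      1.6266  0.6411]
-0.20000000000000062 [ 0.0411  0.1265  1.3885 -0.      1.6266  0.2411]
0.1999999999999993 [ 0.0411  0.1265  1.3885 -0.      1.6266 -0.1589]
0.5999999999999992 [ 0.0411  0.1265  1.3885 -0.      1.6266 -0.5589]
0.9999999999999991 [ 0.0411  0.1265  1.3885 -0.      1.6266 -0.9589]
1.3999999999999986 [ 0.0411  0.1265  1.3885 -0.      1.6266 -1.3589]
1.799999999999999 [ 0.0411  0.1265  1.3885 -0.      1.6266 -1.7589]
2.1999999999999993 [ 0.0411  0.1265  1.3885 -0.      1.6266 -2.1589]
2.5999999999999988 [ 0.0411  0.1265  1.3885 -0.      1.6266 -2.5589]
2.9999999999999982 []
t 1.4
```

```bash
python3 - <<'E'
from h import *
def shot(n):
    pr(n,telemetry.current_ee_pos(),telemetry.current_dq().max() if hasattr(telemetry.current_dq(),'max') else 0)
    c=vision.get_calibration("wrist"); im=vision.snapshot("wrist"); cv2.imwrite(f"pics/{n}.png",im[:,:,::-1]); np.save(f"pics/{n}.npy",np.array([c],dtype=object),allow_pickle=True)
    return c
r.move_to([0.57,0.07,0.26],down(-np.pi/2)); c=shot("w1")
for n in ["rail","guard","guard_end","cup_mid"]:
    for d in models.mark_of(n,"wrist"): pr(n,d["at"],d["score"])
for n in ["rail","guard"]:
    for i,d in enumerate(models.regions_of(n,"wrist")[:1]): cv2.imwrite(f"pics/w1_{n}.png",d["pixels"].astype(np.uint8)*255)
r.move_to([0.44,-0.30,0.22],down(-np.pi/2)); c=shot("w2")
for n in ["square_grip","square_corner","square"]:
    for d in models.mark_of(n,"wrist"): pr(n,d["at"],d["score"])
for n in ["square","square_grip"]:
    for i,d in enumerate(models.regions_of(n,"wrist")[:1]): cv2.imwrite(f"pics/w2_{n}.png",d["pixels"].astype(np.uint8)*255)
pr("t",telemetry.current_t())
E
```

```text
w1 [0.5698 0.0708 0.2599] 0.0053
rail [ 6.323e-01  1.777e-01 -5.000e-04] 0.97
guard [0.6322 0.1794 0.0029] 0.69
guard_end [0.4482 0.0966 0.0458] 0.92
cup_mid [ 0.4021 -0.01    0.0252] 0.9
w2 [ 0.4406 -0.2993  0.2202] 0.0121
square_grip [ 0.4398 -0.3057  0.0274] 0.71
square_grip [ 0.2023 -0.3478  0.0237] 0.7
square_corner [ 0.5134 -0.2375  0.006 ] 0.76
square [ 0.4347 -0.3104  0.0026] 0.76
square [ 0.1935 -0.353   0.0023] 0.72
square [ 0.4367 -0.3075  0.0243] 0.63
t 5.8583
```

View pics/w1.png

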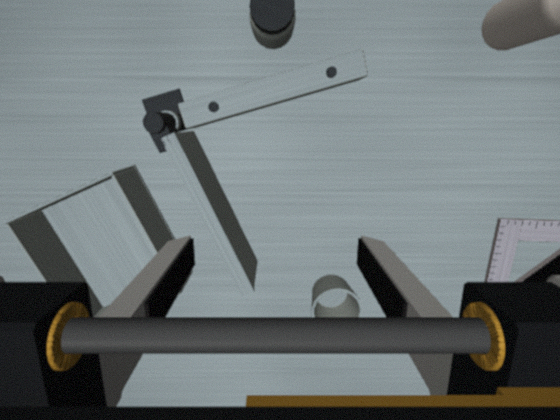

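View pics/w2.png

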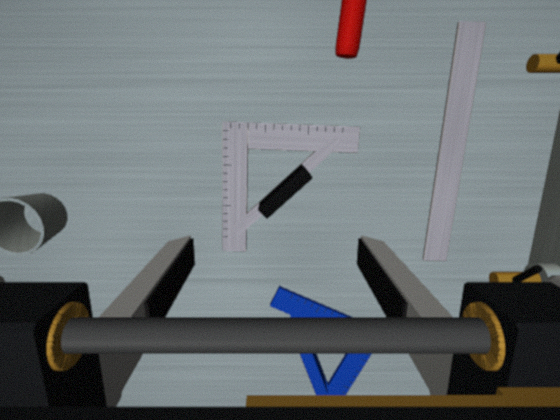

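w1 shows the rail's inner top edge running (187,130)→(367,76), the guard leaning in to (255,290), and the cup at (335,295). w2 shows the square's outer corner at (225,122), its legs, and the black grip at (285,192). I'll fit these edges.

```bash
cat >> h.py <<'E'
def edge(gray,a,b,w=5,n=60,sgn=0,m=0.08):
    """strongest gradient across line a-b; returns RANSAC-ish fitted points"""
    a=np.array(a,float);b=np.array(b,float);d=(b-a)/np.linalg.norm(b-a);nn=np.array([-d[1],d[0]])
    s=np.arange(-w,w+.01,.25);out=[]
    g=cv2.GaussianBlur(gray,(3,3),0).astype(np.float32)
    for t in np.linspace(m,1-m,n):
        p=a+(b-a)*t+s[:,None]*nn
        v=cv2.remap(g,p[:,0].astype(np.float32)[None],p[:,1].astype(np.float32)[None],cv2.INTER_CUBIC)[0]
        gr=np.gradient(v); gr=np.abs(gr) if sgn==0 else gr*sgn
        k=gr.argmax(); out.append((t,s[k],p[k][0],p[k][1]))
    out=np.array(out); keep=np.ones(len(out),bool)
    for _ in range(6):
        f=np.polyfit(out[keep,0],out[keep,1],1); e=np.abs(out[:,1]-np.polyval(f,out[:,0])); keep=e<max(.5,2*np.median(e[keep]))
    P=lambda t:a+(b-a)*t+np.polyval(f,t)*nn
    return np.array([P(0),P(1)]),keep.sum(),e[keep].std()
E
python3 - <<'E'
from h import *
def go(n,lines,z):
    im=cv2.imread(f"pics/{n}.png");g=cv2.cvtColor(im,cv2.COLOR_BGR2GRAY);c=np.load(f"pics/{n}.npy",allow_pickle=True)[0]
    vis=cv2.resize(im,None,fx=3,fy=3,interpolation=cv2.INTER_CUBIC);res=[]
    for (a,b),zz in zip(lines,z):
        e,k,s=edge(g,a,b);w=unproj(c,e,zz);d=w[1]-w[0]
        pr(n,e.ravel(),k,s,w.ravel(),"ang",np.degrees(np.arctan2(d[1],d[0])))
        cv2.line(vis,*[tuple(int(v*3+1) for v in p) for p in e],(0,0,255),1);res.append(w)
    return vis,res,c
v,rs,c=go("w1",[((190,130),(366,77)),((183,142),(248,278))],[.04,.09])
cv2.imwrite("pics/w1v.png",v[150:750,390:1160])
v,sq,c=go("w2",[((225,122),(358,127)),((225,122),(222,250))],[.008,.008])
cv2.imwrite("pics/w2v.png",v[330:780,630:1110])
E
```

```text
Traceback (most recent call last):
  File "h.py", line 18, in pr
    def pr(l,*a): print(l,*[np.round(x,4) for x in a])
                            ~~~~~~~~^^^^^
numpy._core._exceptions._UFuncNoLoopError: ufunc 'multiply' did not contain a loop with signature matching types (dtype('<U3'), dtype('float64')) -> None
```

```bash
sed -i 's/for x in a\])$/if not isinstance(x,str) else x for x in a])/; s/\[np.round(x,4) if/[(np.round(x,4)) if/' h.py; sed -i 's/^def pr.*/def pr(l,*a): print(l,*[x if isinstance(x,str) else np.round(x,4) for x in a])/' h.py
cat > fit.py <<'E'
from h import *
def go(n,lines,z):
    im=cv2.imread(f"pics/{n}.png");g=cv2.cvtColor(im,cv2.COLOR_BGR2GRAY);c=np.load(f"pics/{n}.npy",allow_pickle=True)[0]
    vis=cv2.resize(im,None,fx=3,fy=3,interpolation=cv2.INTER_CUBIC);res=[]
    for (a,b),zz in zip(lines,z):
        e,k,s=edge(g,a,b);w=unproj(c,e,zz);d=w[1]-w[0]
        pr(n,e.ravel(),k,s,w.ravel(),"ang",np.degrees(np.arctan2(d[1],d[0])))
        cv2.line(vis,*[tuple(int(v*3+1) for v in p) for p in e],(0,0,255),1);res.append(w)
    return vis,res,c
E
python3 - <<'E'
from fit import *
v,rs,c=go("w1",[((190,130),(366,77)),((183,142),(248,278))],[.04,.09])
cv2.imwrite("pics/w1v.png",v[150:750,390:1160])
v,sq,c=go("w2",[((225,122),(358,127)),((225,122),(222,250))],[.008,.008])
cv2.imwrite("pics/w2v.png",v[330:780,630:1110])
E
```

```text
Traceback (most recent call last):
  File "fit.py", line 1, in <module>
    from h import *
  File "h.py", line 16
    p=q2R(c["orientation"]).inv().apply(np.atleast_2d(P)-c["position"])
IndentationError: unexpected indent
```

My sed command also overwrote the `proj` line; I'll repair it.

```bash
sed -i '15s/.*/def proj(c,P):/' h.py; sed -n 10,20p h.py
python3 - <<'E'
from fit import *
v,rs,c=go("w1",[((190,130),(366,77)),((183,142),(248,278))],[.04,.09])
cv2.imwrite("pics/w1v.png",v[150:750,390:1160])
v,sq,c=go("w2",[((225,122),(358,127)),((225,122),(222,250))],[.008,.008])
cv2.imwrite("pics/w2v.png",v[330:780,630:1110])
E
```

```text
return R2q(R.from_matrix(np.array([x,y,z]).T))
def unproj(c,px,z):
    px=np.atleast_2d(px).astype(float); o=q2R(c["orientation"])
    d=o.apply(np.c_[(px[:,0]-c["cx"])/c["fx"],(px[:,1]-c["cy"])/c["fy"],np.ones(len(px))])
    p=np.array(c["position"]); return p+d*((z-p[2])/d[:,2])[:,None]
def proj(c,P):
    p=q2R(c["orientation"]).inv().apply(np.atleast_2d(P)-c["position"])
    return np.c_[p[:,0]/p[:,2]*c["fx"]+c["cx"],p[:,1]/p[:,2]*c["fy"]+c["cy"]]
def pr(l,*a): print(l,*[x if isinstance(x,str) else np.round(x,4) for x in a])
def edge(gray,a,b,w=5,n=60,sgn=0,m=0.08):
    """strongest gradient across line a-b; returns RANSAC-ish fitted points"""
w1 [189.634  128.7846 365.7893  76.3004] 60 0.4696 [ 0.6318  0.1715  0.04    0.6899 -0.0322  0.04  ] ang -74.0791
w1 [179.7896 143.5344 247.2774 278.3454] 54 0.1406 [0.618  0.1701 0.09   0.464  0.1029 0.09  ] ang -156.4116
w2 [225.0103 121.7262 358.0167 126.5566] 24 0.1464 [ 0.5109 -0.2419  0.008   0.5056 -0.3952  0.008 ] ang -92.0123
w2 [226.9273 122.0452 227.0448 250.1182] 40 0.0752 [ 0.5106 -0.2441  0.008   0.353  -0.2385  0.008 ] ang 177.9632
```

View pics/w1v.png

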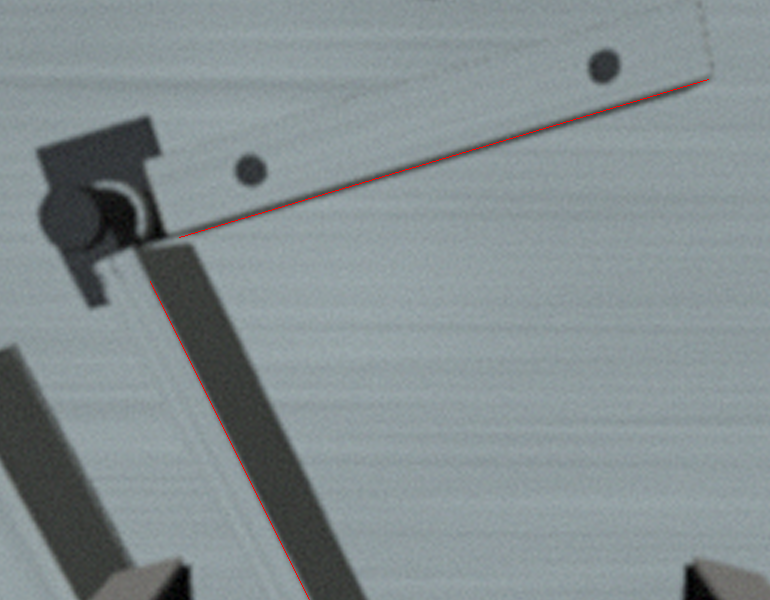

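View pics/w2v.png

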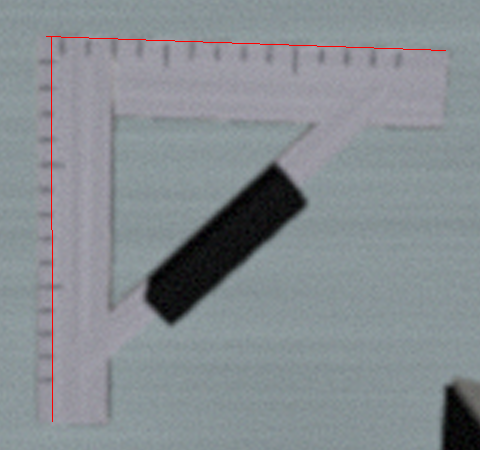

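```bash
python3 - <<'E'
from fit import *
for n,L in {"w1":[((190,130),(366,77),.04),((190,130),(366,77),.0),((183,142),(248,278),.09),((194,130),(257,264),0.)],"w2":[((225,122),(358,127),.008),((225,122),(222.5,250),.008),((222.7,250),(245,250),.008),((358.5,127),(358,151),.008)]}.items():
    g=cv2.cvtColor(cv2.imread(f"pics/{n}.png"),cv2.COLOR_BGR2GRAY);c=np.load(f"pics/{n}.npy",allow_pickle=True)[0]
    for a,b,z in L:
        for s in (1,-1):
            e,k,sd=edge(g,a,b,w=3.5,sgn=s); w=unproj(c,e,z); d=w[1]-w[0]
            pr(n,s,e.ravel(),k,sd,w[:,:2].ravel(),"ang",np.degrees(np.arctan2(d[1],d[0])))
c=np.load("pics/w2.npy",allow_pickle=True)[0]
g=cv2.cvtColor(cv2.imread("pics/w2.png"),cv2.COLOR_BGR2GRAY); m=np.zeros_like(g); m[150:230,250:330]=(g[150:230,250:330]<70)*255
rc=cv2.minAreaRect(max(cv2.findContours(m,0,2)[0],key=cv2.contourArea)); print(rc); pr("grip",unproj(c,rc[0],.035),unproj(c,cv2.boxPoints(rc),.035))
E
```

```text
w1 1 [189.7367 129.1258 366.2581  77.8571] 59 0.1294 [ 0.6314  0.1714  0.6882 -0.0328] ang -74.449
w1 -1 [188.9614 126.5511 365.4193  75.0716] 59 0.1311 [ 0.6344  0.1721  0.6912 -0.0317] ang -74.4146
w1 1 [189.7367 129.1258 366.2581  77.8571] 59 0.1294 [ 0.6304  0.1815  0.6929 -0.043 ] ang -74.449
w1 -1 [188.9614 126.5511 365.4193  75.0716] 59 0.1311 [ 0.6336  0.1823  0.6961 -0.0418] ang -74.4146
w1 1 [179.7732 143.5422 247.2863 278.3411] 54 0.1381 [0.618  0.1701 0.464  0.1028] ang -156.401
w1 -1 [184.864  141.1091 250.2422 276.9284] 58 0.4908 [0.6205 0.1646 0.4658 0.0994] ang -157.1295
w1 1 [190.5308 131.631  254.9853 264.9472] 32 0.1346 [0.6272 0.1806 0.4398 0.0997] ang -156.6493
w1 -1 [193.1903 130.3807 258.5676 263.263 ] 56 0.1395 [0.6288 0.1771 0.4424 0.0945] ang -156.1097
w2 1 [225.0016 121.9562 358.0183 126.5137] 27 0.1489 [ 0.5107 -0.2418  0.5056 -0.3952] ang -91.8984
w2 -1 [224.9964 122.0952 358.0086 126.7715] 60 0.8035 [ 0.5105 -0.2418  0.5053 -0.3952] ang -91.9483
w2 1 [224.6991 121.9941 220.1757 249.9546] 30 0.1526 [ 0.5106 -0.2415  0.3532 -0.2297] ang 175.7292
w2 -1 [227.3167 122.0452 226.3243 250.0747] 40 0.1175 [ 0.5106 -0.2445  0.353  -0.2375] ang 177.4682
w2 1 [222.7    252.1651 245.     253.0974] 44 0.104 [ 0.3502 -0.2328  0.3489 -0.2612] ang -92.5414
w2 -1 [222.7    250.6726 245.     249.9561] 44 0.0958 [ 0.3522 -0.2329  0.3532 -0.2613] ang -88.0076
w2 1 [358.8695 127.0077 356.6281 150.9714] 57 0.1217 [ 0.505  -0.3962  0.4777 -0.3953] ang 178.1105
w2 -1 [360.8207 127.0483 359.662  151.0346] 32 0.1183 [ 0.505  -0.3985  0.4776 -0.3989] ang -179.142
((283.7281188964844, 190.9851837158203), (17.53589630126953, 62.21006393432617), 48.12213134765625)
grip [[ 0.4353 -0.3093  0.035 ]] [[ 0.4187 -0.2763  0.035 ]
 [ 0.4661 -0.3282  0.035 ]
 [ 0.4515 -0.3416  0.035 ]
 [ 0.4032 -0.2895  0.035 ]]
```

```bash
python3 - <<'E'
from h import *
y=np.radians(-2.0); a=y+np.pi/4
gripper_to(0.06)
r.move_to([0.4345,-0.311,0.10],down(a))
pr("F0",telemetry.current_wrist_force())
r.move_l([0.4345,-0.311,0.036],vel=0.08,guard=8)
print(gripper_to(0.0,45)); pr("open",telemetry.current_opening(),telemetry.current_ee_pos(),telemetry.current_wrist_force())
r.move_l([0.4345,-0.311,0.16],vel=0.1)
pr("open",telemetry.current_opening(),telemetry.current_wrist_force(),telemetry.current_t())
c=vision.get_calibration("wrist"); cv2.imwrite("pics/w3.png",vision.snapshot("wrist")[:,:,::-1]); np.save("pics/w3.npy",np.array([c],dtype=object))
pr("tool",telemetry.current_ee_pos())
for n in ["square_corner","square_grip"]:
    for d in models.mark_of(n,"wrist"): pr(n,d["at"],d["score"])
E
```

```text
F0 [-0.0604  0.0974  0.3352]
False
open 0.0148 [ 0.4348 -0.3108  0.036 ] [ 1.2514  1.2797 -0.2184]
open 0.0148 [ 0.4941 -0.2142 -4.2877] 11.7
tool [ 0.4341 -0.3106  0.1592]
square_corner [ 0.23   -0.447   0.0042] 0.78
square_corner [ 0.5134 -0.2388  0.1267] 0.72
square_grip [ 0.2001 -0.348   0.023 ] 0.82
square_grip [ 0.4347 -0.3062  0.1503] 0.63
```

View pics/w3.png

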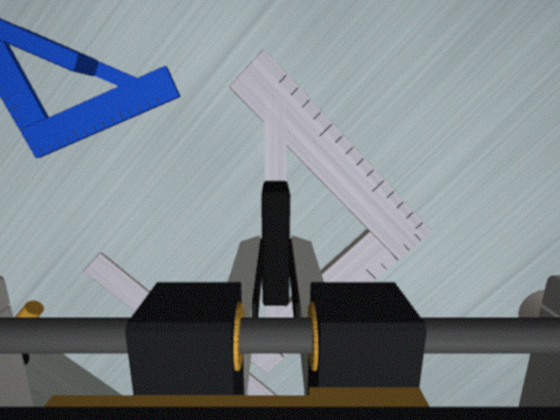

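The square is held by the grip at (277,240), and the ticked outer edge of its leg runs (265,50)→(428,232). I'll fit that edge to get the held pose.

```bash
python3 - <<'E'
from h import *
n="w3";g=cv2.cvtColor(cv2.imread(f"pics/{n}.png"),cv2.COLOR_BGR2GRAY);c=np.load(f"pics/{n}.npy",allow_pickle=True)[0]
T=telemetry.current_ee_pos(); o=q2R(telemetry.current_tool_rot()); a=np.arctan2(*o.apply([1,0,0])[[1,0]]); pr("tool yaw deg",np.degrees(a))
M=lambda w:R.from_euler('z',-(a-np.pi/4)).apply(w-T)  # nominal square frame about TCP
for A,B in [((265,51),(430,230)),((231,87),(265,51)),((231,87),(375,230))]:
  for s in (1,-1):
    e,k,sd=edge(g,A,B,w=4,sgn=s); w=unproj(c,e,T[2]-.036+.008); d=w[1]-w[0]
    m=M(w); dm=m[1]-m[0]; pr("",s,e.ravel(),k,sd,m[:,:2].ravel()*1000,"ang",np.degrees(np.arctan2(dm[1],dm[0])))
E
```

```text
tool yaw deg 42.9998
 1 [265.0602  50.9445 430.1028 229.9052] 31 0.1255 [-84.6802  74.389   70.1315  73.7428] ang -0.2392
 -1 [264.8471  51.141  428.8785 231.0338] 60 1.2105 [-84.6941  74.2258  70.178   72.6709] ang -0.5752
 1 [230.2776  86.3177 263.5278  49.6096] 59 0.0883 [-85.7349  45.7878 -85.8149  74.2691] ang 90.1611
 -1 [228.4464  84.5882 261.9905  48.1577] 59 0.108 [-87.175   45.7289 -86.9934  74.1922] ang 89.6345
 1 [228.0889  89.9314 374.4118 230.5923] 52 0.5953 [-85.2666  43.3631  44.2355  47.2137] ang 1.7031
 -1 [231.5225  86.4739 372.5086 232.5088] 45 0.1155 [-85.1477  46.2494  44.3584  45.4341] ang -0.3607
```

```bash
cat > g.py <<'E'
from h import *
Y=np.radians(15.57); O=np.array([.632,.1775]); n=np.array([np.cos(Y),np.sin(Y)]); t=np.array([-np.sin(Y),np.cos(Y)])
H=O-.075*n-.075*t
def P(x,y,z): return [*(H+x*n+y*t),z]
def st(l=""):
    p=np.array(telemetry.current_ee_pos()); d=p[:2]-H; F=np.array(telemetry.current_wrist_force()); o=q2R(telemetry.current_tool_rot())
    pr(l,"x,y,z mm",d@n*1e3,d@t*1e3,p[2]*1e3,"F x,y,z",F[:2]@n,F[:2]@t,F[2],"Mz",telemetry.current_torque()[2],"yaw",np.degrees(np.arctan2(*o.apply([1,0,0])[[1,0]]))-45,"op",telemetry.current_opening()*1e3,"t",telemetry.current_t())
def pic(k,cam="wrist"):
    c=vision.get_calibration(cam); cv2.imwrite(f"pics/{k}.png",vision.snapshot(cam)[:,:,::-1]); np.save(f"pics/{k}.npy",np.array([c],dtype=object))
E
python3 - <<'E'
from g import *
print(inverse_kinematics(P(-.03,-.045,.16),down(Y+np.pi/4)))
r.move_l(P(-.03,-.045,.16),rot=down(Y+np.pi/4),vel=0.15); st("above")
pic("w4")
r.move_l(P(-.03,-.045,.037),vel=0.08,guard=8); st("low")
pic("w5"); pic("t5","top")
E
```

```text
[-6.35312557e-02  2.85542014e-01  1.59626541e+00 -4.44089210e-16
  1.25978523e+00 -1.12067718e+00]
above x,y,z mm -30.2673 -45.4576 160.0075 F x,y,z -0.2808 0.0977 -2.8614 Mz -0.0292 yaw 15.5293 op 15.0715 t 14.45
low x,y,z mm -29.5488 -45.1508 37.524 F x,y,z -1.3156 -0.2632 -4.6717 Mz -0.0307 yaw 15.5732 op 15.1675 t 16.1833
```

View pics/w5.png

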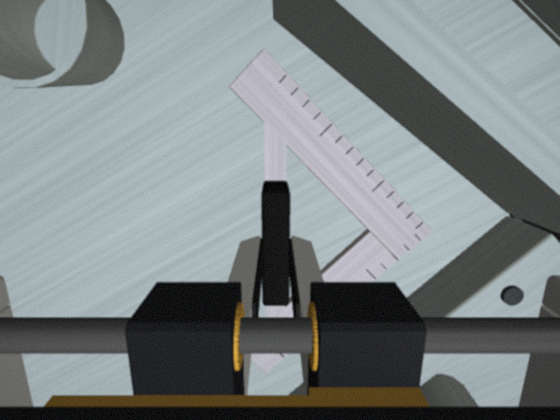

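View pics/t5.png

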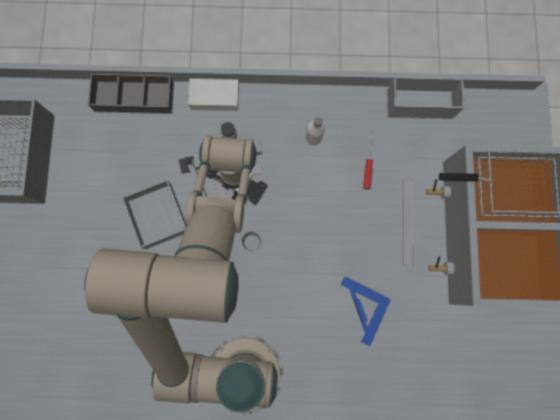

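The square is low and flat inside the corner, and the guard is still clear. The corner's bottom is at (510,215) in w5 and the square's corner is at (428,232). I'll check the rail angle in this view, then approach.

```bash
python3 - <<'E'
from g import *
g=cv2.cvtColor(cv2.imread("pics/w5.png"),cv2.COLOR_BGR2GRAY);c=np.load("pics/w5.npy",allow_pickle=True)[0]
for A,B in [((508,218),(415,300))]:
  for s in (1,-1):
    e,k,sd=edge(g,A,B,w=6,sgn=s); w=unproj(c,e,0.); d=w[1]-w[0]
    pr("rail bottom",s,e.ravel(),k,sd,"n-dist from O mm",(w[:,:2]-O)@n*1e3,(w[:,:2]-O)@t*1e3,"yaw",np.degrees(np.arctan2(d[1],d[0]))+90)
print(unproj(c,[510,214],0.))
# approach
print(r.move_l(P(-.030,-.008,.037),vel=0.05,guard=10)); st("y-8")
print(r.move_l(P(.006,-.008,.037),vel=0.02,guard=6)); st("x contact")
pic("w6")
E
```

```text
rail bottom 1 [505.6173 215.2977 410.6634 295.0817] 51 0.131 n-dist from O mm [-0.215   1.0255] [ -1.7546 -86.756 ] yaw 16.4061
rail bottom -1 [510.084  220.3636 413.8817 298.7317] 21 0.1235 n-dist from O mm [5.0039 5.038 ] [ -1.6997 -86.9779] yaw 15.5929
[[0.63286096 0.17869593 0.        ]]
False
y-8 x,y,z mm -29.9212 -8.0491 37.0041 F x,y,z 0.735 -0.4584 -4.0109 Mz 0.0296 yaw 15.5785 op 14.7811 t 17.175
True
x contact x,y,z mm 1.2546 -7.883 36.0773 F x,y,z 0.446 -0.8805 -2.3934 Mz 0.0323 yaw 15.5992 op 14.6126 t 18.6917
```

View pics/w6.png

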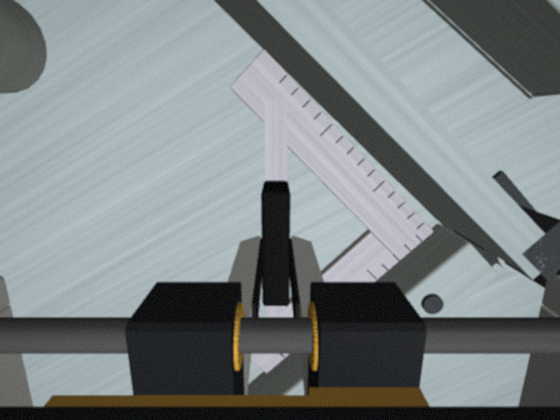

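```bash
python3 - <<'E'
from g import *
r.hold(.2); st("now")
print(r.move_l(P(.006,-.008,.0368),vel=0.01,guard=8)); st("x press"); r.hold(.2); st()
E
```

```text
now x,y,z mm 1.2438 -7.9159 36.0495 F x,y,z 2.9449 -1.4513 3.0581 Mz 0.0065 yaw 15.6003 op 14.6419 t 18.9417
True
x press x,y,z mm 1.1945 -7.9166 36.0399 F x,y,z -0.7604 0.0897 3.071 Mz -0.0206 yaw 15.6605 op 14.7846 t 19.5417
 x,y,z mm 1.1928 -7.9449 36.0438 F x,y,z -2.6217 1.3692 2.4451 Mz 0.0264 yaw 15.6569 op 14.7126 t 19.7417
```

```bash
python3 - <<'E'
from g import *
for x in (.002,.003,.004,.005):
    r.move_l(P(x,-.008,.0375),vel=0.01,guard=25); r.hold(.15); st(str(x))
E
```

```text
0.002 x,y,z mm 1.5636 -7.8505 37.0266 F x,y,z -0.6084 -1.1384 -2.7723 Mz 0.0401 yaw 15.6645 op 14.7639 t 20.175
0.003 x,y,z mm 1.7364 -7.8306 37.2325 F x,y,z -3.7602 0.5633 -0.6247 Mz 0.0214 yaw 15.6693 op 14.5576 t 20.575
0.004 x,y,z mm 1.8262 -7.7826 37.2668 F x,y,z -6.2082 0.0702 0.7 Mz -0.0078 yaw 15.6761 op 14.6932 t 20.975
0.005 x,y,z mm 1.8169 -7.754 37.2523 F x,y,z -8.3853 -0.6276 2.0276 Mz -0.0083 yaw 15.6909 op 14.9144 t 21.375
```

```bash
python3 - <<'E'
from g import *
r.move_l(P(.003,-.008,.0373),vel=0.02); st("relax")
for y in (-.004,-.001,.001,.002,.003,.004,.005,.006,.007):
    r.move_l(P(.0032,y,.0373),vel=0.012,guard=25); r.hold(.1); st(str(y))
    p=np.array(telemetry.current_ee_pos()); 
    if (p[:2]-H)@t < y-.0025: break
pic("w7")
for m in ("guard_end","square_corner"):
    for d in models.mark_of(m,"wrist"): q=np.array(d["at"]); pr(m,q,"rail fr",(q[:2]-O)@n,(q[:2]-O)@t,d["score"])
E
```

```text
relax x,y,z mm 1.8079 -7.8516 37.2131 F x,y,z -6.0704 -0.0661 -0.3885 Mz 0.0454 yaw 15.668 op 14.9536 t 21.625
-0.004 x,y,z mm 1.831 -6.6887 37.4447 F x,y,z -6.8527 -6.9009 0.9013 Mz 0.0431 yaw 15.7555 op 15.0875 t 22.2083
square_corner [0.6381 0.1743 0.0051] rail fr 0.005 -0.0047 0.74
```

View pics/w7.png

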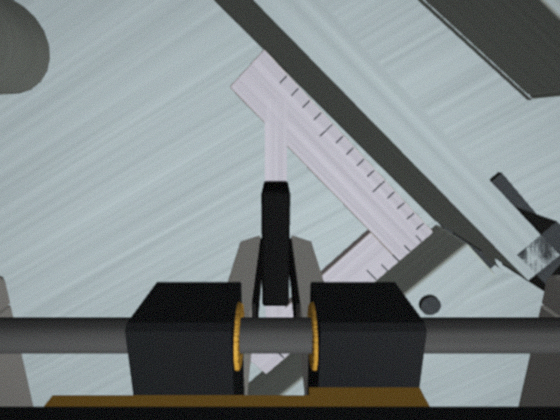

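The gap is widest at the corner and the guard touches only the leg end, so the square isn't home. Rail friction is what's holding it. I'll ease the x press and continue in y.

```bash
python3 - <<'E'
from g import *
r.move_l(P(.001,-.004,.0373),vel=0.02); r.hold(.1); st("relax")
for y in (-.001,.001,.002,.003,.004,.005,.006):
    r.move_l(P(.0015,y,.0373),vel=0.012,guard=25); r.hold(.1); st(str(y))
    p=np.array(telemetry.current_ee_pos()); 
    if (p[:2]-H)@t < y-.0035: break
pic("w8")
E
```

```text
relax x,y,z mm 1.788 -4.4979 37.4904 F x,y,z -2.6745 -3.7242 -1.8755 Mz -0.0136 yaw 15.6699 op 14.7505 t 22.7167
-0.001 x,y,z mm 1.7753 -0.6453 37.3255 F x,y,z -1.5214 -2.1617 -1.4796 Mz -0.0248 yaw 15.6617 op 15.0839 t 23.2167
0.001 x,y,z mm 1.4943 -0.1284 37.5108 F x,y,z -2.4256 -5.4987 -0.6356 Mz -0.025 yaw 15.6924 op 14.8105 t 23.6333
0.002 x,y,z mm 1.1879 0.2619 37.6192 F x,y,z -3.3668 -6.5826 0.2502 Mz -0.0105 yaw 15.7044 op 14.9382 t 23.9833
0.003 x,y,z mm 0.9001 0.6823 37.7131 F x,y,z -3.8089 -7.8141 0.9529 Mz -0.1111 yaw 15.7169 op 14.8555 t 24.3333
0.004 x,y,z mm 0.5277 1.1081 37.7583 F x,y,z -5.2296 -9.3026 1.8117 Mz -0.1257 yaw 15.729 op 14.7391 t 24.6833
0.005 x,y,z mm 0.1842 1.5494 37.8187 F x,y,z -5.7621 -10.9791 2.0834 Mz -0.1686 yaw 15.7399 op 14.888 t 25.0333
0.006 x,y,z mm -0.1877 2.0027 37.8759 F x,y,z -6.8726 -11.6947 3.2738 Mz -0.1892 yaw 15.7513 op 15.0259 t 25.3833
```

View pics/w8.png

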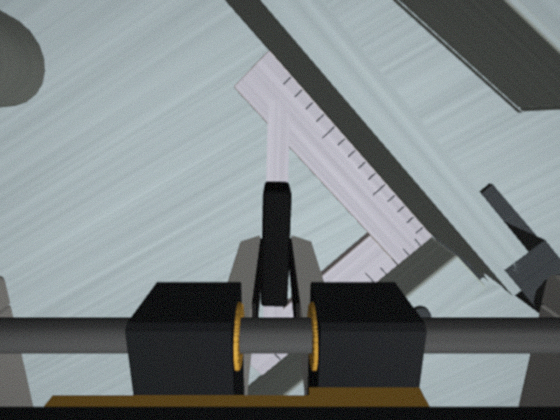

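```bash
cat > sq.py <<'E'
from g import *
def meas(k,lines):
    g=cv2.cvtColor(cv2.imread(f"pics/{k}.png"),cv2.COLOR_BGR2GRAY);c=np.load(f"pics/{k}.npy",allow_pickle=True)[0]
    for nm,A,B,s,z in lines:
        e,kk,sd=edge(g,A,B,w=4,sgn=s); w=unproj(c,e,z)[:,:2]; m=np.c_[(w-O)@n,(w-O)@t]*1e3; d=m[1]-m[0]
        pr(k,nm,e.ravel(),kk,sd,"rail mm",m.ravel(),"ang",np.degrees(np.arctan2(d[1],d[0])))
E
python3 - <<'E'
from sq import *
meas("w7",[("outer y",(265,51),(430,230),0,.009),("end",(231,87),(265,51),1,.009),("inner",(231,87),(375,230),-1,.009)])
meas("w8",[("outer y",(269,53),(432,237),0,.009),("end",(235,88),(269,53),1,.009),("inner",(236,89),(375,235),-1,.009)])
im=cv2.imread("pics/w8.png"); cv2.imwrite("pics/w8z.png",cv2.resize(im[30:330,220:560],None,fx=2,fy=2,interpolation=cv2.INTER_CUBIC))
E
```

```text
w7 outer y [267.3545  48.8296 430.7404 229.3175] 53 0.6779 rail mm [-158.6283   -5.5691   -4.3095   -7.1962] ang -0.6041
w7 end [230.8223  86.8321 264.0857  50.1365] 56 0.0769 rail mm [-159.3422  -36.122  -159.4886   -7.428 ] ang 90.2923
w7 inner [231.1983  86.8003 372.5676 232.4495] 45 0.1136 rail mm [-159.1941  -35.948   -29.5986  -35.9712] ang -0.0103
w8 outer y [270.472   51.696  432.6643 236.4115] 56 0.1342 rail mm [-158.2933    3.3125   -1.382    -0.7181] ang -1.4714
w8 end [234.1902  87.2133 267.9008  51.9322] 57 0.1515 rail mm [-159.825   -26.1924 -159.274     2.152 ] ang 88.8862
w8 inner [236.6934  88.3398 373.4    236.5233] 46 0.1288 rail mm [-158.3113  -25.5876  -28.9131  -28.8136] ang -1.4281
```

View pics/w8z.png

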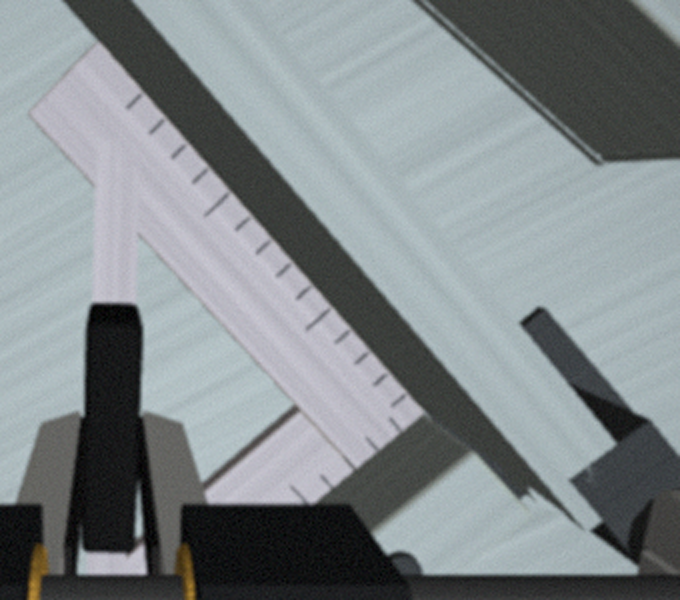

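The square pivoted about its corner by about 1.4° clockwise, and the guard went past square, because the y push exceeded the x push. I'll ease y, press x so the leg closes on the rail, then add only a modest y.

```bash
python3 - <<'E'
from sq import *
r.move_l(P(.001,.0005,.0368),vel=0.02); r.hold(.1); st("ease")
for x,y in ((.003,.0),(.005,.0),(.006,.0),(.006,.001)):
    r.move_l(P(x,y,.0368),vel=0.015,guard=30); r.hold(.15); st(f"{x} {y}")
pic("w9")
E
python3 - <<'E'
from sq import *
meas("w9",[("outer y",(266,51),(431,233),0,.009),("end",(232,87),(266,51),1,.009),("inner",(233,88),(374,233),-1,.009)])
im=cv2.imread("pics/w9.png"); cv2.imwrite("pics/w9z.png",cv2.resize(im[30:330,220:560],None,fx=2,fy=2,interpolation=cv2.INTER_CUBIC))
E
```

```text
ease x,y,z mm 1.3318 -0.2194 37.0559 F x,y,z -2.29 -4.9569 0.0676 Mz -0.0166 yaw 15.6964 op 14.8721 t 25.9583
0.003 0.0 x,y,z mm 1.6089 -0.5757 36.8591 F x,y,z -4.5167 -5.4496 1.0163 Mz -0.0398 yaw 15.7218 op 14.978 t 26.3917
0.005 0.0 x,y,z mm 1.6092 -0.6592 36.7022 F x,y,z -6.8212 -6.8291 3.0155 Mz -0.029 yaw 15.7431 op 15.07 t 26.825
0.006 0.0 x,y,z mm 1.6263 -0.658 36.6618 F x,y,z -8.0925 -6.5322 4.8271 Mz 0.0081 yaw 15.7523 op 14.608 t 27.225
0.006 0.001 x,y,z mm 1.602 -0.6474 36.6466 F x,y,z -8.5305 -9.0871 3.6082 Mz -0.0106 yaw 15.7828 op 14.7108 t 27.625
w9 outer y [266.1831  50.834  433.0637 231.1291] 55 0.1525 rail mm [-158.7328   -0.7377   -3.2755   -0.8518] ang -0.042
w9 end [231.7936  86.805  265.1993  50.2438] 58 0.0878 rail mm [-159.3026  -29.5823 -159.3668   -0.9189] ang 90.1282
w9 inner [232.7689  88.2248 373.5208 233.4659] 48 0.1236 rail mm [-158.33    -29.7539  -29.4532  -29.8067] ang -0.0235
```

View pics/w9z.png

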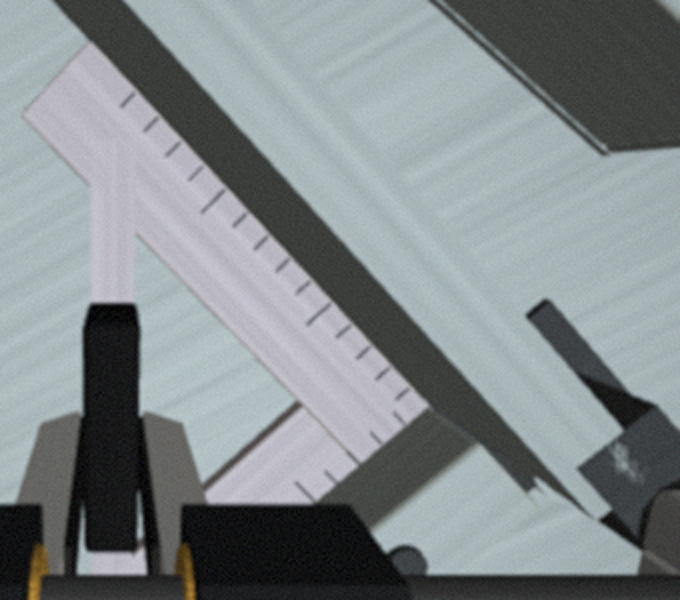

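The square is now parallel to the rail frame within 0.1°. The guard lies flush along the whole leg, and the corner at (428,405 in the zoom) touches both. I'll bias the push slightly towards the rail and do a final check.

```bash
python3 - <<'E'
from sq import *
r.move_l(P(.0068,.0,.0368),vel=0.015,guard=30); r.hold(.3); st("a")
r.hold(1.0); st("b")
pic("w10"); pic("s10","side"); pic("t10","top")
for m in ("guard_end","cup_mid","shaker_mid","pan_mid","sauce_bottle_mid"):
    for cam in ("top","side"):
        for d in models.mark_of(m,cam)[:1]: pr(m,cam,d["at"],d["score"])
meas("w10",[("outer y",(266,51),(431,233),0,.009),("end",(232,87),(266,51),1,.009),("inner",(233,88),(374,233),-1,.009)])
im=cv2.imread("pics/s10.png"); cv2.imwrite("pics/s10z.png",cv2.resize(im[110:260,160:400],None,fx=3,fy=3,interpolation=cv2.INTER_CUBIC))
E
```

```text
a x,y,z mm 1.5737 -0.634 36.5745 F x,y,z -10.6605 -7.9202 5.0642 Mz -0.0327 yaw 15.7641 op 14.6781 t 28.225
b x,y,z mm 1.6286 -0.6444 36.6139 F x,y,z -9.5897 -7.1948 4.6575 Mz 0.0087 yaw 15.7613 op 14.849 t 29.225
cup_mid top [ 0.4048 -0.0107  0.0257] 0.82
cup_mid side [ 0.4021 -0.0039  0.0285] 0.63
shaker_mid top [0.749  0.077  0.0438] 0.56
shaker_mid side [0.7545 0.0738 0.0404] 0.65
pan_mid top [0.4796 0.295  0.0326] 0.95
pan_mid side [0.4764 0.2934 0.0301] 0.75
sauce_bottle_mid top [ 0.4808 -0.5071  0.0013] 0.74
sauce_bottle_mid side [ 0.7511 -0.2022  0.08  ] 0.64
w10 outer y [266.0922  50.9164 433.0409 231.1497] 55 0.1349 rail mm [-158.7984   -0.7523   -3.3325   -0.9004] ang -0.0546
w10 end [232.0355  87.0336 265.2206  50.2639] 57 0.1263 rail mm [-159.1719  -29.543  -159.4104   -0.8627] ang 90.4764
w10 inner [232.6958  88.2958 373.5413 233.446 ] 46 0.1071 rail mm [-158.3946  -29.7844  -29.5188  -29.7997] ang -0.0068
```

View pics/s10z.png

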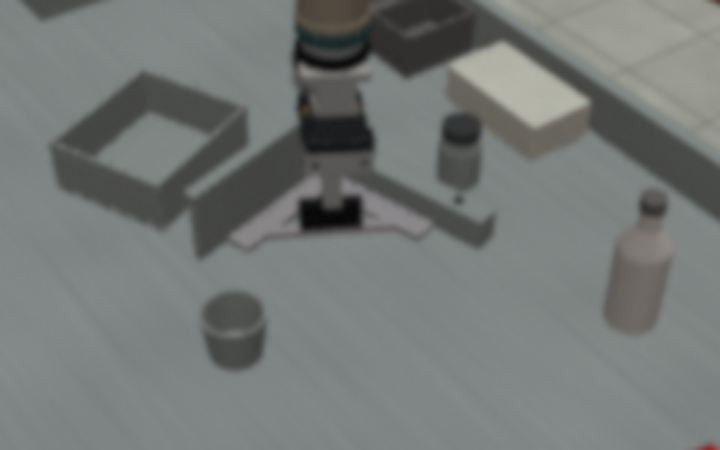

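View pics/w10.png

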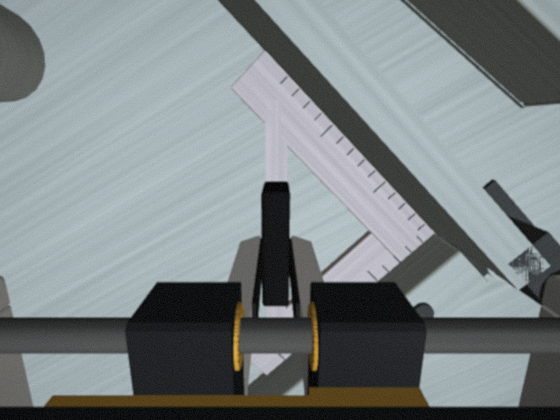

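The side view shows the square flat in the corner with both legs against the guard (left) and the rail (right). The cup, pan, shaker and bottle have not moved. I'm handing it in.

```bash
python3 - <<'E'
from g import *
st("end"); r.sign_off()
E
```

```text
end x,y,z mm 1.621 -0.6352 36.5958 F x,y,z -10.5315 -6.9754 4.9115 Mz 0.0333 yaw 15.7611 op 15.201 t 29.875
the job is handed in; nothing more can be done
```

The square is home in the corner, still gripped and pressed against both rail and guard, and the job was handed in at about 30 s of the 51 s allowed.

**What I did:** I gripped the aluminium square by its black grip at 45 N, lifted it over the bench, and lowered it flat inside the corner. I then pressed it against the rail and slid it towards the hinge, which pushed the guard out.

**Last checks:**
- **Push:** about 10 N against the rail and 7 N against the guard, with almost no twist. It held steady through more than a second of waiting.
- **Angle:** the edge fits on the square's guard-side leg put it parallel to the measured rail frame within about 0.1°; its short end edge scattered to 0.5°. The guard looks flush along its whole leg.
- **Bystanders:** the cup, shaker and pan were found again within about 8 mm of their first positions, which is within the spread between the two cameras. The bottle matched in the side view; in the top view the network reported a spot near the straightedge instead. I did not locate the straightedge or screwdriver again.

**What went wrong or disagreed:**
- **Pivot:** on the first push along the rail, the square turned about 1.4° on its corner and took the guard slightly past square. I eased off, pressed into the rail, and it came back flush.
- **Rail contact:** I did not see the rail-side edge close up, because the gripper hid it. That contact rests on the forces, the fitted angle and a side view.
- **Rail angle:** the rail angle fits differed by up to 0.8° between views.
- **Guard end:** no camera found the guard's free end in the final check, so the guard angle was judged from the pictures.

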